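# Slide the gauge block along the rolling board's rail into its corner pocket

## Task

On the dumpling rolling board, push the loose wooden gauge block flat against the steel rail, still clear of the pocket, then slide it along the rail into the corner pocket of the T-shaped stop until it sits fully home, touching both the rail and the stop. Use only the fingertips: the block must stay flat on the board and never be lifted or carried. Leave everything else where it is, and finish with the hand clear.

Things in the scene. Friction and masses are not known exactly. Their poses are not given: they have to be found in the camera images.
- board: Fixed pale wooden board, 210 (x) by 420 (y) by 18 mm thick; origin at the centre of its underside, z up. A steel rail, 16 mm wide and 18 mm high above the board's top, runs along its far (+x) long edge, inner face at x = +80 mm. Two steel stops stand against that face at y = +140 and -140 mm; which stop is at which end changes.
- pocket_stop: Fixed T-shaped steel stop, 18 mm high, axes as the board's, origin on the rail's inner face at board-top height. Wall 8 mm thick (y +-4) from the rail to x -50 mm; lip across its end, x -40 to -50, y +-32 mm. Pocket: corner of rail, wall and lip facing the board's middle, 40 wide, 28 deep. Block home: centre at x -18, 32 mm from origin in y towards the middle, half sticking out; gaps under 3 mm.
- plain_stop: The other fixed steel stop, at the opposite end of the rail: the same wall without a lip (8 mm thick, 50 mm long, 18 mm high), axes as the board's, origin on the rail's inner face at board-top height. Not the target.
- block: Gauge block: dark wooden oblong with rounded edges, 36 (its x) by 56 (its y) by 24 mm high, about 40 g, loose on the board in front of the rail's middle, turned up to 0.45 rad from the board's axes. Origin at the centre of its underside. Its long side (y) is to lie along the rail, either end leading. Slides with ordinary wood friction; must not rise 10 mm off the board.
- stamp: Bystander: turned wooden stamp with a knob, 48 mm across, 50 mm tall, standing near one near corner of the board; origin at the centre of its underside.
- cutter: Bystander: steel cutter ring, 52 mm across, 30 mm tall, near the other near corner of the board; origin at the centre of its underside.
- bowl: Bystander: steel bowl, 170 mm across, 70 mm tall, on the table right of the board; origin at the centre of its underside.
- dish: Bystander: white plate, 120 mm across, 22 mm tall, on the table at the board's right end; origin at the centre of its underside.
- cup: Bystander: white cup, 72 mm across, 85 mm tall, on the table at the board's left end; origin at the centre of its underside.
- mould: Bystander: white plastic folding mould, 90 mm across with a 50 mm wide tab, 15 mm tall, left of the board; origin under the round part's centre.
There are look-alikes about, which are no part of the job. What is shaped like the block but pink or turquoise is not meant.

How it is judged:
On the way, in this order (a step that is already met when the one before it is completed fails the run):
1. the block lies flat against the rail, still outside the pocket (x of block in the frame of pocket_stop above -0.0215 m and angle between the y axis of block and the y axis of pocket_stop, either way round below 0.09 rad and (y of block in the frame of pocket_stop above 0.055 m or y of block in the frame of pocket_stop below -0.055 m)), for 0.1 s.
2. the block is fully home in the T-shaped stop's corner pocket (x of block in the frame of pocket_stop between -0.0215 and -0.015 m and (y of block in the frame of pocket_stop between 0.028 and 0.0352 m or y of block in the frame of pocket_stop between -0.0352 and -0.028 m) and angle between the y axis of block and the y axis of pocket_stop, either way round below 0.09 rad and z of block in the frame of pocket_stop below 0.004 m and angle between block's own z axis and vertical below 0.1 rad), for 0.2 s.
At the end, for the whole second after the job is handed in: The block lies flat and still in the T-shaped stop's pocket, its long side along the rail within 0.09 rad, within about 3 mm of touching both the rail and the stop (all of step 2 and linear speed of block below 0.01 m/s).
It fails at once if the block is lifted more than 10 mm off the board, carried or tipped (z of block in the frame of pocket_stop above 0.01 m or angle between block's own z axis and vertical above 0.35 rad).
It fails at once if a bystander (stamp, cutter) is shifted more than 20 mm or knocked over (distance of any of stamp, cutter from where it was at the start of the episode above 0.02 m or angle between any of stamp, cutter's own z axis and vertical above 0.4 rad).
It fails at once if a bystander (bowl, dish, cup) is shifted more than 20 mm or knocked over (distance of any of bowl, dish, cup from where it was at the start of the episode above 0.02 m or angle between any of bowl, dish, cup's own z axis and vertical above 0.4 rad).
It fails at once if a bystander (mould) is shifted more than 20 mm or knocked over (distance of mould from where it was at the start of the episode above 0.02 m or angle between mould's own z axis and vertical above 0.4 rad).
It also fails if it takes over 48 s, if anything falls off the work surface, if the arm or the gripper's body presses on something with over 40 N, if the wrist force passes 120 N, or if a joint passes its speed limit or range.

## Robot

A 6-joint arm with a two-finger parallel gripper is mounted at the origin on the work surface. World frame = base frame: x ahead of the robot, y to its left, z up, the work surface at z = 0. Lengths are in m, angles in rad, forces in N, time in s.
With the tool pointing down it reaches from about 0.3 to 0.75 m from the base axis. Payload 8.5 kg.
Tool frame: the origin (TCP) lies midway between the tips of the shut fingers; the grasp point (between the pads) lies 19 mm behind it; z points along the fingers, y is the line along which they close (so a half turn about z gives the same grasp; the last joint's range is limited). The gripper opens to 85 mm and grips with 20 to 120 N. Pads are 22 mm wide; open, the fingers measure 114 mm over their backs; the gripper's body (76 mm by 85 mm) begins 54 mm behind the grasp point. The pads swing forward as they close: fully open they stand 13 mm farther back than shut.
Start: joints at [-1.512, 0.381, 1.297, -0, 1.464, -0.215], TCP at [0.149, -0.529, 0.231] pointing down, gripper open.
Joint ranges: [-3.11, 3.11], [-0.89, 2.33], [0.22, 2.48], [-1.42, 4.56], [0.17, 2.85], [-2.88, 2.88]. Speed limits (rad/s): [2.39, 2.39, 3.14, 3.14, 3.14, 3.14].

## Interface

Orientations are given as a 3x3 rotation matrix whose columns are the frame's x, y, z axes.
In Python, from plant import manip gives the robot as it stands.
- The arm moves only by the tool drive_tool, never from a script. Its argument "motion" is a list of rows, each an object with "dp": the shift along the world's x, y, z normalised to -1 to 1, where 1 is 2.5 cm, a list of three; "turn": the turn, a rotation vector about the world's x, y, z normalised to -1 to 1, where 1 is pi rad, a list of three. In form: [{"dp": [x, y, z], "turn": [wx, wy, wz]}, ...]. A call has 1 to 12 rows; each row shifts and turns the commanded pose from where the row before left it; what a row does not reach is not made up. A row lasts 1/12 s, in which the tool goes at most 41.7 mm and 7.16 degrees, less where a joint would pass 70% of its speed; a pose out of reach is approached as far as the arm can. A call with a number of a shift or a turn outside -1 to 1 is refused whole. A call with a gripper value outside its range is refused whole. "hand" is the gripper's target within -1 to 1 (shut at 1, half-way at 0, fully open at -1), set as the call begins (left out, the last holds). The fingers move at their own pace and stop on an object; "grip_force" is the grip in N (left out, the last holds). Time passes only in rows, so rows that do not move let the fingers close. It gives the time, the measured TCP pose, the force, the opening and the grip force at its end, in the units of the state.
- manip.read_state(): the state, without advancing time (a new reading comes with each control period).
- manip.snapshot(name): name is "scene" or "top"; returns a dict with "frame" (420x560x3 uint8, blue, green, red), "K" (3x3 intrinsics, pixels), "D" ([k1, k2, p1, p2, k3] as OpenCV has them; the pictures are not rectified), "R" (3x3) and "t" (3): a world point X has camera coordinates R X + t. Camera axes: x right, y down, z forward; pixel columns grow to the right and rows downward; lengths in m; the calibration is good to about 2 mm. A picture is of the moment at which its call begins. There is no depth.
- manip.hand_in(): hands the job in; it is judged then, once.
The state is a dict: "t": time; "qpos": joint angles; "joint_vel": joint speeds; "tau": joint torques, N m; "position": TCP position; "eef_rot": TCP orientation; "contact_force": force on the tool from outside, world axes, zero at the start; "ft_torque": the same for the moment, N m; "grip_width": opening from 0.0 (shut) to 1.0 (fully open); "gripper_force": force on a finger pad.
Only numpy, scipy, OpenCV 4.12 (cv2) and the standard library are available. Lean on these libraries where they do the work, as an engineer would, in place of code of your own. Each camera call takes 0.05 s, during which the arm holds its last target. There are 200 camera calls.

## Working session

There is one attempt and no reset: what is moved stays moved. The work goes in short steps, Python scripts to look and compute and a tool call to move; the robot and the scene stay as the last step left them, time stands still between calls to the robot, and variables do not carry over. Pictures are saved under pics/ and viewed, at most 10 in all, crops included, and the job is handed in when it is done.

Besides the shell and the picture viewer there is one more tool, called by a JSON object that holds its "name" and its "arguments". drive_tool: Moves the arm, as the interface text tells. Its arguments: {"type":"object","properties":{"motion":{"type":"array"},"hand":{"type":"number"},"grip_force":{"type":"number"}},"required":["motion"]}

```bash
mkdir -p pics
cat > h.py <<'E'
import numpy as np, cv2, pickle
from plant import manip
def snap(n,f):
    s=manip.snapshot(n); cv2.imwrite('pics/'+f+'.png',s['frame']); pickle.dump(s,open(f+'.pkl','wb')); return s
def ray(s,uv,z):
    s={k:(np.array(v) if k!='frame' else v) for k,v in s.items()}
    p=cv2.undistortPoints(np.array(uv,float).reshape(-1,1,2),s['K'],s['D']).reshape(-1,2)
    R,t=s['R'],s['t']; c=-R.T@t
    d=np.c_[p,np.ones(len(p))]@R
    return c+d*((z-c[2])/d[:,2])[:,None]
def proj(s,X):
    return cv2.projectPoints(np.array(X,float).reshape(-1,1,3),cv2.Rodrigues(np.array(s['R']))[0],np.array(s['t']),np.array(s['K']),np.array(s['D']))[0].reshape(-1,2)
E
python3 - <<'E'
from h import *
a=snap('top','top0');b=snap('scene','sc0')
for s in(a,b):print(-np.array(s['R']).T@s['t'])
st=manip.read_state();print(st['t'],st['position'],st['eef_rot'],st['grip_width'])
E
```

```text
[ 0.40113544 -0.00295011  1.01277426]
[ 1.22594855 -0.56945829  1.03945545]
0.1 [ 0.14869482 -0.52926654  0.23080173] [[ 9.62753398e-01  2.70381006e-01 -7.41369743e-05]
 [ 2.70380891e-01 -9.62752651e-01  1.22734146e-03]
 [ 2.60474250e-04 -1.20167238e-03 -9.99999244e-01]] 0.9980435551979407
```

View pics/top0.png

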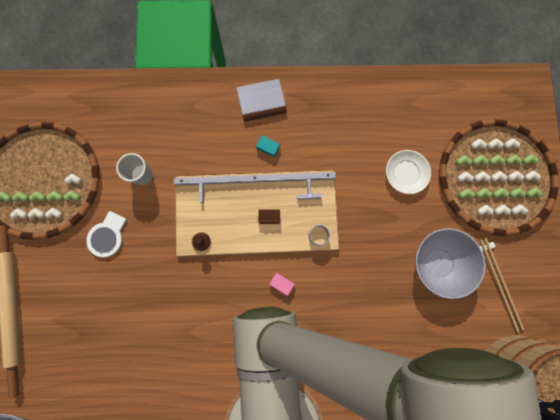

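View pics/sc0.png

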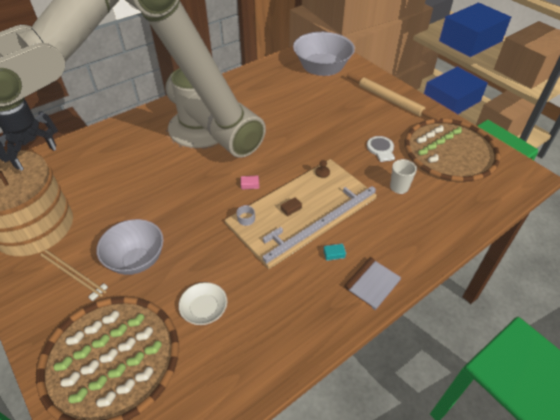

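In the top view, three things have the block's shape. The dark brown one on the board at (269,216) is the block. The pink one at (282,285) and the turquoise one at (268,146) are look-alikes off the board. The T-stop is at the right end, about (309,188), and the plain stop is at (201,190). I'll confirm in an enlarged crop.

Run:
```python
from h import *
s=pickle.load(open('top0.pkl','rb'))
cv2.imwrite('pics/c0.png',cv2.resize(s['frame'][160:265,168:348],None,fx=4.4,fy=4.4,interpolation=cv2.INTER_CUBIC))
```

```text
(no output)
```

View pics/c0.png

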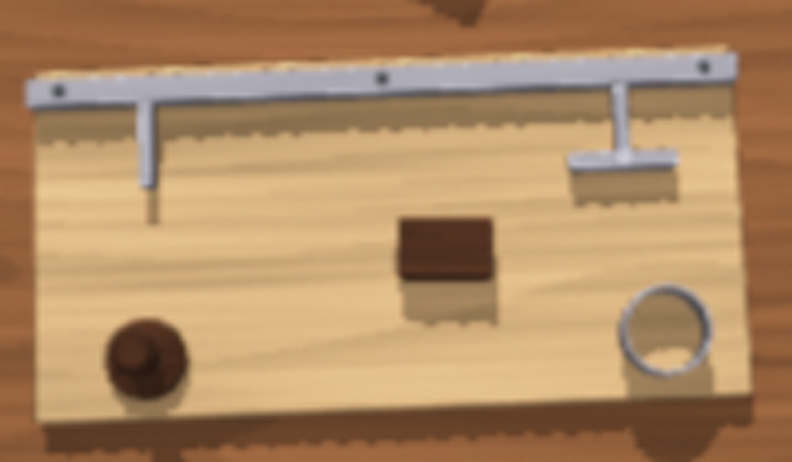

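The crop confirms the dark brown block at crop (446,247). The T-stop has its wall at crop x≈620 and its lip at y≈160, with the pocket opening towards the block. The cutter ring is at (665,330) and the stamp at (147,358). Next I'll fit the poses.

```bash
cat > fit.py <<'E'
from h import *
from scipy.optimize import least_squares
def rt(a):return np.array([[np.cos(a),-np.sin(a)],[np.sin(a),np.cos(a)]])
def board(s):
    px=np.array([(27,81),(27,106),(737,53),(737,80),(568,153),(678,149),(568,170),(678,166),(37,423),(752,396)])/4.4+[168-.4,160-.4]
    L=np.array([(96,210,36),(80,210,36),(96,-210,36),(80,-210,36),(40,-108,36),(40,-172,36),(30,-108,36),(30,-172,36),(-105,210,18),(-105,-210,18)])/1e3
    f=lambda p:(proj(s,np.c_[L[:,:2]@rt(p[2]).T+p[:2],L[:,2]])-px).ravel()
    r=least_squares(f,[.43,0,0],loss='soft_l1');return r.x,r.fun.reshape(-1,2)
def block(s,b,x0,win=None):
    f=s['frame'].astype(int); g=f.max(2)
    m=np.zeros(g.shape,np.uint8)
    c=proj(s,[[*x0[:2],.03]])[0].astype(int)
    y0,y1,xa,xb=c[1]-28,c[1]+28,c[0]-28,c[0]+28
    sub=(g[y0:y1,xa:xb]<95).astype(np.uint8)
    n,l,st,cen=cv2.connectedComponentsWithStats(sub)
    k=1+np.argmin(np.hypot(*(cen[1:]-28).T)-0.05*st[1:,4]); m[y0:y1,xa:xb]=(l==k)
    up=8
    def sil(p):
        h=np.array([[i*.018,j*.028] for i in(-1,1) for j in(-1,1)])@rt(p[2]).T+p[:2]
        P=proj(s,[[*q,z] for q in h for z in(.018,.042)])
        H=cv2.convexHull(((P-[xa,y0]+.5)*up).astype(np.float32)).astype(int)
        a=np.zeros(((y1-y0)*up,(xb-xa)*up),np.float32);cv2.fillConvexPoly(a,H,1)
        return cv2.resize(a,(xb-xa,y1-y0),interpolation=cv2.INTER_AREA)
    tgt=cv2.GaussianBlur(m[y0:y1,xa:xb].astype(np.float32),(0,0),1)
    from scipy.optimize import minimize
    o=lambda q:((cv2.GaussianBlur(sil(np.array(q)/[100,100,10]),(0,0),1)-tgt)**2).sum()
    best=min((minimize(o,np.array([x0[0],x0[1],a])*[100,100,10],method='Nelder-Mead',options=dict(initial_simplex=None)) for a in b[2]+np.linspace(-.45,.45,7)),key=lambda r:r.fun)
    return best.x/[100,100,10],best.fun,m.sum()
def instop(p,b):
    o=rt(b[2])@[.08,-.14]+b[:2]
    return rt(b[2]).T@(p[:2]-o)*1e3,p[2]-b[2]
E
python3 - <<'E'
from fit import *
s=pickle.load(open('top0.pkl','rb'))
b,r=board(s);print('board',b);print(r.round(2).tolist());np.save('b.npy',b)
x0=ray(s,[[269.5,216]],.042)[0]
p,e,n=block(s,b,x0);print('block',p,e,n,instop(p,b))
print('stamp,cutter',ray(s,[[168+147/4.4,160+365/4.4]],.04),ray(s,[[168+665/4.4,160+330/4.4]],.048))
E
```

```text
board [0.5329108  0.03603743 0.02245999]
[[-0.5, -0.32], [-0.49, 0.06], [-0.03, 0.06], [0.36, -0.06], [0.26, -0.01], [0.04, -0.03], [0.45, -0.05], [0.27, -0.08], [-0.93, 0.32], [0.31, 0.02]]
block [ 0.51918463  0.0008366  -0.05127929] 16.4742488861084 278 (array([-94.51325134, 105.11631108]), np.float64(-0.07373927995028204))
stamp,cutter [[0.45432667 0.17273794 0.04      ]] [[ 0.46892246 -0.12317204  0.048     ]]
```

{"name": "drive_tool", "arguments": {"motion": [{"dp": [0.55,0.88,0],"turn": [0,0,-0.0067]},{"dp": [0.55,0.88,0],"turn": [0,0,-0.0067]},{"dp": [0.55,0.88,0],"turn": [0,0,-0.0067]},{"dp": [0.55,0.88,0],"turn": [0,0,-0.0067]},{"dp": [0.55,0.88,0],"turn": [0,0,-0.0067]},{"dp": [0.55,0.88,0],"turn": [0,0,-0.0067]},{"dp": [0.55,0.88,0],"turn": [0,0,-0.0067]},{"dp": [0.55,0.88,0],"turn": [0,0,-0.0067]},{"dp": [0.55,0.88,0],"turn": [0,0,-0.0067]},{"dp": [0.55,0.88,0],"turn": [0,0,-0.0067]},{"dp": [0.55,0.88,0],"turn": [0,0,-0.0067]},{"dp": [0.55,0.88,0],"turn": [0,0,-0.0067]}], "hand": 0.4}}

```text
t: 1.1
position: [0.3141, -0.2642, 0.2312]
eef_rot: [[1.0, 0.02, -0.0], [0.02, -1.0, 0.0], [-0.0, -0.0, -1.0]]
contact_force: [0.4, -0.6, 0.1]
grip_width: 0.302
gripper_force: 0.0
```

{"name": "drive_tool", "arguments": {"motion": [{"dp": [0.55,0.88,0],"turn": [0,0,0]},{"dp": [0.55,0.88,0],"turn": [0,0,0]},{"dp": [0.55,0.88,0],"turn": [0,0,0]},{"dp": [0.55,0.88,0],"turn": [0,0,0]},{"dp": [0.55,0.88,-0.5],"turn": [0,0,0]},{"dp": [0.55,0.88,-0.5],"turn": [0,0,0]},{"dp": [0.55,0.88,-0.5],"turn": [0,0,0]},{"dp": [0.55,0.88,-0.7],"turn": [0,0,0]},{"dp": [0.55,0.88,-0.8],"turn": [0,0,0]},{"dp": [0.55,0.88,-0.8],"turn": [0,0,0]},{"dp": [0.55,0.88,-0.8],"turn": [0,0,0]},{"dp": [0.55,0.88,-0.8],"turn": [0,0,0]}]}}

```text
t: 2.1
position: [0.479, -0.0002, 0.0952]
eef_rot: [[1.0, 0.021, -0.0], [0.021, -1.0, 0.0], [-0.0, -0.0, -1.0]]
contact_force: [0.1, -1.5, 0.1]
grip_width: 0.299
gripper_force: 0.0
```

Run:
```python
from h import *
s=snap('scene','sc1');print(manip.read_state()['position'])
p=proj(s,[[.5,0,.04]])[0].astype(int)
cv2.imwrite('pics/c1.png',cv2.resize(s['frame'][p[1]-75:p[1]+75,p[0]-100:p[0]+100],None,fx=4,fy=4,interpolation=cv2.INTER_CUBIC))
```

```text
[0.4790961  0.00279154 0.091954  ]
```

View pics/c1.png

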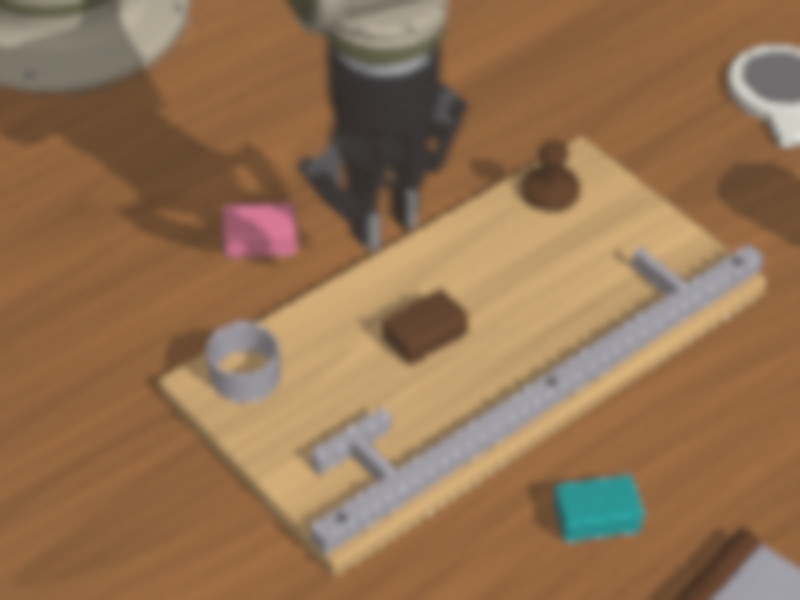

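Fingers hover behind the block (crop ~(390,230)), block at (425,325), with a clear gap. Next I descend.

{"name": "drive_tool", "arguments": {"motion": [{"dp": [0,0,-0.4],"turn": [0,0,0]},{"dp": [0,0,-0.4],"turn": [0,0,0]},{"dp": [0,0,-0.4],"turn": [0,0,0]},{"dp": [0,0,-0.4],"turn": [0,0,0]},{"dp": [0,0,-0.4],"turn": [0,0,0]},{"dp": [0,0,-0.4],"turn": [0,0,0]},{"dp": [0,0,-0.3],"turn": [0,0,0]},{"dp": [0,0,0],"turn": [0,0,0]},{"dp": [0,0,0],"turn": [0,0,0]}]}}

```text
t: 2.9
position: [0.4786, -0.0015, 0.0287]
eef_rot: [[1.0, 0.021, -0.001], [0.021, -1.0, 0.0], [-0.001, -0.0, -1.0]]
contact_force: [-0.1, -0.2, -0.1]
grip_width: 0.295
gripper_force: 0.0
```

{"name": "drive_tool", "arguments": {"motion": [{"dp": [0,0,-0.12],"turn": [0,0,0]},{"dp": [0.3,0.007,0],"turn": [0,0,0]},{"dp": [0.3,0.007,0],"turn": [0,0,0]},{"dp": [0.3,0.007,0],"turn": [0,0,0]},{"dp": [0.3,0.007,0],"turn": [0,0,0]},{"dp": [0.3,0.007,0],"turn": [0,0,0]},{"dp": [0.3,0.007,0],"turn": [0,0,0]},{"dp": [0.3,0.007,0],"turn": [0,0,0]},{"dp": [0.3,0.007,0],"turn": [0,0,0]},{"dp": [0.3,0.007,0],"turn": [0,0,0]},{"dp": [0.2,0.005,0],"turn": [0,0,0]},{"dp": [0,0,0],"turn": [0,0,0]}]}}

```text
t: 3.9
position: [0.5523, 0.0001, 0.0258]
eef_rot: [[1.0, 0.021, 0.001], [0.021, -1.0, -0.0], [0.001, 0.0, -1.0]]
contact_force: [-0.7, 0.2, 0.1]
grip_width: 0.302
gripper_force: 0.0
```

Run:
```python
from fit import *
s=snap('top','top2');t=snap('scene','sc2');st=manip.read_state();print(st['position'],st['contact_force'])
b=np.load('b.npy');print('tcp in stop',instop(np.r_[st['position'][:2],0],b)[0])
A=cv2.resize(s['frame'][160:260,218:338],None,fx=4,fy=4,interpolation=cv2.INTER_CUBIC)
p=proj(t,[[.57,0,.04]])[0].astype(int)
B=cv2.resize(t['frame'][p[1]-50:p[1]+50,p[0]-40:p[0]+40],None,fx=4,fy=4,interpolation=cv2.INTER_CUBIC)
cv2.imwrite('pics/c2.png',np.hstack([A,B]))
```

```text
[5.51144663e-01 2.19030080e-04 2.56691369e-02] [ 0.780833    0.15467587 -0.18947375]
tcp in stop [-62.57515228 103.78113718]
```

View pics/c2.png

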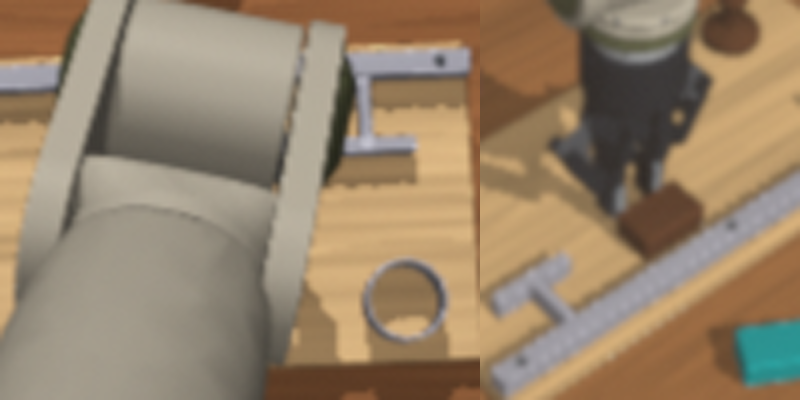

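The block is flat against both fingertips, parallel to the rail and clear of the T-stop, with a small gap left to the rail. I'll creep on until the force rises.

{"name": "drive_tool", "arguments": {"motion": [{"dp": [0.1,0.002,0],"turn": [0,0,0]},{"dp": [0.1,0.002,0],"turn": [0,0,0]},{"dp": [0.1,0.002,0],"turn": [0,0,0]},{"dp": [0.1,0.002,0],"turn": [0,0,0]},{"dp": [0.1,0.002,0],"turn": [0,0,0]},{"dp": [0.1,0.002,0],"turn": [0,0,0]},{"dp": [0,0,0],"turn": [0,0,0]}]}}

```text
t: 4.58
position: [0.5665, 0.0005, 0.0258]
eef_rot: [[1.0, 0.021, -0.0], [0.021, -1.0, -0.0], [-0.0, 0.0, -1.0]]
contact_force: [0.2, 0.1, -0.2]
grip_width: 0.299
gripper_force: 0.0
```

{"name": "drive_tool", "arguments": {"motion": [{"dp": [0.06,0,0],"turn": [0,0,0]},{"dp": [0.06,0,0],"turn": [0,0,0]},{"dp": [0,0,0],"turn": [0,0,0]}]}}

```text
t: 4.83
position: [0.5666, 0.0006, 0.0257]
eef_rot: [[1.0, 0.022, -0.007], [0.022, -1.0, 0.0], [-0.007, -0.0, -1.0]]
contact_force: [-11.8, -1.5, 8.7]
grip_width: 0.295
gripper_force: 6.1
```

{"name": "drive_tool", "arguments": {"motion": [{"dp": [-0.2,0,0],"turn": [0,0,0]},{"dp": [-0.4,0,0],"turn": [0,0,0]},{"dp": [-0.6,0,0],"turn": [0,0,0]},{"dp": [0,0,0.8],"turn": [0,0,0]},{"dp": [0,0,0.8],"turn": [0,0,0]},{"dp": [0,0,0.8],"turn": [0,0,0]},{"dp": [0,0.57,0],"turn": [0,0,0]},{"dp": [0,0.57,0],"turn": [0,0,0]},{"dp": [0.53,0.57,0],"turn": [0,0,0]},{"dp": [0.53,0.57,0],"turn": [0,0,0]},{"dp": [0.53,0,0],"turn": [0,0,0]},{"dp": [0.53,0,0],"turn": [0,0,0]}]}}

```text
t: 5.83
position: [0.5929, 0.0584, 0.0859]
eef_rot: [[1.0, 0.022, 0.001], [0.022, -1.0, 0.0], [0.001, -0.0, -1.0]]
contact_force: [-0.1, -0.6, -0.4]
grip_width: 0.298
gripper_force: 0.0
```

{"name": "drive_tool", "arguments": {"motion": [{"dp": [0,0,0],"turn": [0,0,0]},{"dp": [0,0,0],"turn": [0,0,0]},{"dp": [0,0,0],"turn": [0,0,0]},{"dp": [0,0,0],"turn": [0,0,0]}], "hand": 1}}

```text
t: 6.17
position: [0.5916, 0.0574, 0.0858]
eef_rot: [[1.0, 0.021, -0.0], [0.021, -1.0, 0.0], [-0.0, -0.0, -1.0]]
contact_force: [0.6, 0.3, 0.4]
grip_width: 0.003
gripper_force: 0.0
```

Run:
```python
from fit import *
s=snap('top','top3');t=snap('scene','sc3');st=manip.read_state();print(st['position'],st['grip_width'])
b=np.load('b.npy');print('tcp in stop',instop(np.r_[st['position'][:2],0],b)[0])
A=cv2.resize(s['frame'][160:260,218:338],None,fx=4,fy=4,interpolation=cv2.INTER_CUBIC)
p=proj(t,[[.58,0,.04]])[0].astype(int)
B=cv2.resize(t['frame'][p[1]-50:p[1]+50,p[0]-40:p[0]+40],None,fx=4,fy=4,interpolation=cv2.INTER_CUBIC)
cv2.imwrite('pics/c3.png',np.hstack([A,B]))
```

```text
[0.59177223 0.05741789 0.08597519] 0.00212671351018882
tcp in stop [-20.67325354 160.05315634]
```

View pics/c3.png

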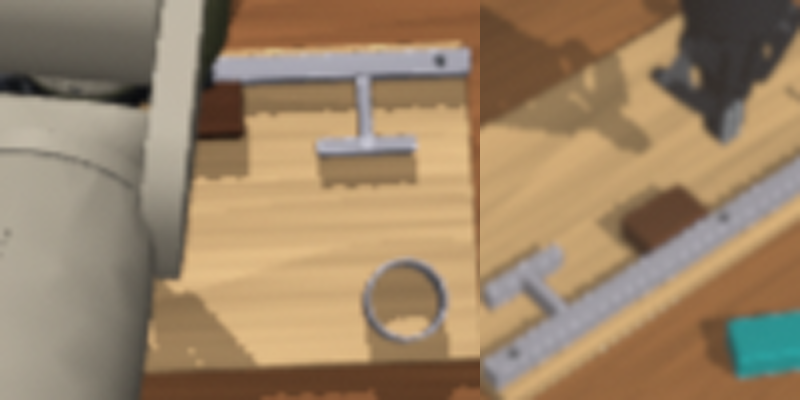

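The block sits flush on the rail: right end at crop (243,108), lip start at (317,147), about 48 mm outside the lip. The shut fingers stand beyond its left end with a gap. I'll descend and slide it.

{"name": "drive_tool", "arguments": {"motion": [{"dp": [0,0,-0.4],"turn": [0,0,0]},{"dp": [0,0,-0.4],"turn": [0,0,0]},{"dp": [0,0,-0.4],"turn": [0,0,0]},{"dp": [0,0,-0.4],"turn": [0,0,0]},{"dp": [0,0,-0.4],"turn": [0,0,0]},{"dp": [0,0,-0.4],"turn": [0,0,0]},{"dp": [0,0,0],"turn": [0,0,0]},{"dp": [0,0,0],"turn": [0,0,0]}]}}

```text
t: 6.93
position: [0.592, 0.0575, 0.0251]
eef_rot: [[1.0, 0.021, -0.001], [0.021, -1.0, 0.0], [-0.001, -0.0, -1.0]]
contact_force: [-0.3, 0.1, 1.2]
grip_width: -0.001
gripper_force: 0.0
```

{"name": "drive_tool", "arguments": {"motion": [{"dp": [0.004,-0.2,0],"turn": [0,0,0]},{"dp": [0.004,-0.2,0],"turn": [0,0,0]},{"dp": [0.004,-0.2,0],"turn": [0,0,0]},{"dp": [0.004,-0.2,0],"turn": [0,0,0]},{"dp": [0.004,-0.2,0],"turn": [0,0,0]},{"dp": [0.004,-0.2,0],"turn": [0,0,0]},{"dp": [0.004,-0.2,0],"turn": [0,0,0]},{"dp": [0.004,-0.2,0],"turn": [0,0,0]},{"dp": [0.004,-0.2,0],"turn": [0,0,0]},{"dp": [0.004,-0.2,0],"turn": [0,0,0]},{"dp": [0,0,0],"turn": [0,0,0]}]}}

```text
t: 7.85
position: [0.5933, 0.0065, 0.0258]
eef_rot: [[1.0, 0.02, 0.0], [0.02, -1.0, -0.0], [0.0, 0.0, -1.0]]
contact_force: [-0.5, 0.9, 0.3]
grip_width: -0.002
gripper_force: 0.0
```

Run:
```python
from fit import *
s=snap('top','top4');t=snap('scene','sc4');st=manip.read_state();print(st['position'],st['contact_force'])
b=np.load('b.npy');print('tcp in stop',instop(np.r_[st['position'][:2],0],b)[0])
A=cv2.resize(s['frame'][160:260,218:338],None,fx=4,fy=4,interpolation=cv2.INTER_CUBIC)
p=proj(t,[[.58,-.03,.04]])[0].astype(int)
B=cv2.resize(t['frame'][p[1]-50:p[1]+50,p[0]-40:p[0]+40],None,fx=4,fy=4,interpolation=cv2.INTER_CUBIC)
cv2.imwrite('pics/c4.png',np.hstack([A,B]))
```

```text
[0.59318175 0.00726938 0.02575283] [-0.08190507  0.49985415  0.0840026 ]
tcp in stop [-20.39033247 109.88563474]
```

View pics/c4.png

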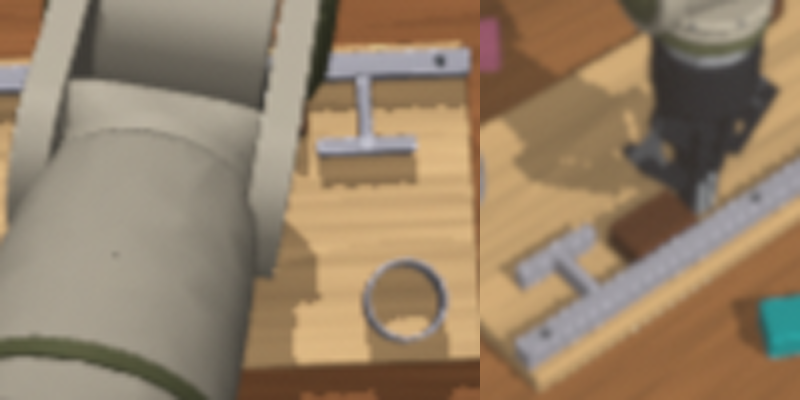

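The block is still flush with the rail and its leading end is about to enter between the lip and the rail. I'll continue slowly.

{"name": "drive_tool", "arguments": {"motion": [{"dp": [0.002,-0.12,0],"turn": [0,0,0]},{"dp": [0.002,-0.12,0],"turn": [0,0,0]},{"dp": [0.002,-0.12,0],"turn": [0,0,0]},{"dp": [0.002,-0.12,0],"turn": [0,0,0]},{"dp": [0.002,-0.12,0],"turn": [0,0,0]},{"dp": [0.002,-0.12,0],"turn": [0,0,0]},{"dp": [0.002,-0.12,0],"turn": [0,0,0]},{"dp": [0.002,-0.12,0],"turn": [0,0,0]},{"dp": [0.002,-0.12,0],"turn": [0,0,0]},{"dp": [0,0,0],"turn": [0,0,0]}]}}

```text
t: 8.78
position: [0.5937, -0.0201, 0.0258]
eef_rot: [[1.0, 0.021, 0.0], [0.021, -1.0, -0.0], [0.0, 0.0, -1.0]]
contact_force: [0.6, 0.3, 0.9]
grip_width: 0.001
gripper_force: 0.0
```

{"name": "drive_tool", "arguments": {"motion": [{"dp": [0,-0.08,0],"turn": [0,0,0]},{"dp": [0,-0.08,0],"turn": [0,0,0]},{"dp": [0,0,0],"turn": [0,0,0]}]}}

```text
t: 9.03
position: [0.5937, -0.0238, 0.0258]
eef_rot: [[1.0, 0.021, 0.0], [0.021, -1.0, -0.0], [0.0, 0.0, -1.0]]
contact_force: [-0.6, 0.4, -0.1]
grip_width: 0.0
gripper_force: 0.0
```

{"name": "drive_tool", "arguments": {"motion": [{"dp": [0,-0.06,0],"turn": [0,0,0]},{"dp": [0,-0.06,0],"turn": [0,0,0]},{"dp": [0,0,0],"turn": [0,0,0]}]}}

```text
t: 9.28
position: [0.5937, -0.0267, 0.0258]
eef_rot: [[1.0, 0.021, 0.0], [0.021, -1.0, -0.0], [0.0, 0.0, -1.0]]
contact_force: [-0.7, 0.5, 0.9]
grip_width: -0.004
gripper_force: 0.0
```

{"name": "drive_tool", "arguments": {"motion": [{"dp": [0,-0.06,0],"turn": [0,0,0]},{"dp": [0,-0.06,0],"turn": [0,0,0]},{"dp": [0,0,0],"turn": [0,0,0]}]}}

```text
t: 9.53
position: [0.5936, -0.0285, 0.0259]
eef_rot: [[1.0, 0.021, 0.0], [0.021, -1.0, 0.002], [0.0, -0.002, -1.0]]
contact_force: [0.4, 6.3, 0.5]
grip_width: -0.001
gripper_force: 3.2
```

Contact came where predicted (TCP about 74 mm from the stop). One more small nudge, then I'll back off and look.

{"name": "drive_tool", "arguments": {"motion": [{"dp": [0,-0.04,0],"turn": [0,0,0]},{"dp": [0,0,0],"turn": [0,0,0]},{"dp": [0,0,0],"turn": [0,0,0]}]}}

```text
t: 9.78
position: [0.5936, -0.0286, 0.0259]
eef_rot: [[1.0, 0.021, -0.0], [0.021, -1.0, 0.003], [0.0, -0.003, -1.0]]
contact_force: [0.9, 10.1, 1.5]
grip_width: -0.002
gripper_force: 5.2
```

{"name": "drive_tool", "arguments": {"motion": [{"dp": [0,0.2,0],"turn": [0,0,0]},{"dp": [0,0.4,0],"turn": [0,0,0]},{"dp": [0,0.6,0],"turn": [0,0,0]},{"dp": [0,0,0.8],"turn": [0,0,0]},{"dp": [0,0,0.8],"turn": [0,0,0]},{"dp": [0,0,0.8],"turn": [0,0,0]},{"dp": [-0.5,0.8,0.8],"turn": [0,0,0]},{"dp": [-0.5,0.8,0.5],"turn": [0,0,0]},{"dp": [-0.5,0.8,0],"turn": [0,0,0]},{"dp": [-0.5,0.8,0],"turn": [0,0,0]},{"dp": [0,0,0],"turn": [0,0,0]},{"dp": [0,0,0],"turn": [0,0,0]}]}}

```text
t: 10.78
position: [0.5433, 0.0805, 0.1186]
eef_rot: [[1.0, 0.023, 0.0], [0.023, -1.0, -0.0], [0.0, 0.0, -1.0]]
contact_force: [1.2, -0.6, -0.3]
grip_width: 0.004
gripper_force: 0.0
```

Run:
```python
from fit import *
s=snap('top','top5');t=snap('scene','sc5')
A=cv2.resize(s['frame'][165:225,270:340],None,fx=6.5,fy=6.5,interpolation=cv2.INTER_CUBIC)
b=np.load('b.npy')
p=proj(t,[[.59,-.09,.04]])[0].astype(int)
B=cv2.resize(t['frame'][p[1]-30:p[1]+30,p[0]-25:p[0]+25],None,fx=6.5,fy=6.5,interpolation=cv2.INTER_CUBIC)
cv2.imwrite('pics/c5.png',np.hstack([A,B]))
```

```text
(no output)
```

View pics/c5.png

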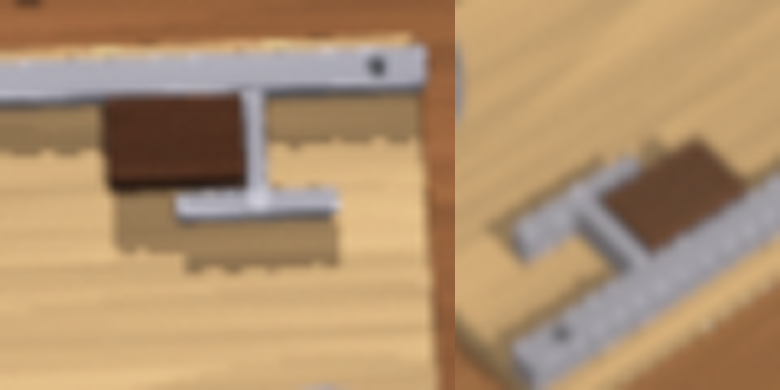

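The block sits in the pocket, touching the rail (crop y≈97) and the wall (x≈245), with the expected thin gap to the lip. The hand is clear.

```bash
python3 -c "
from plant import manip
print(manip.hand_in())"
```

```text
the job is handed in; nothing more can be done
None
```

I pushed the block flat against the rail, slid it along into the T-stop's pocket, and handed the job in at about 11 s with the hand clear; the last pictures show it touching both rail and stop, but the hand-in returned no verdict.

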